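# Clip the large sample tube into the rocking mixer

## Robot

A 6-joint arm with a two-finger parallel gripper is mounted at the origin on the work surface. World frame = base frame: x ahead of the robot, y to its left, z up, the work surface at z = 0. Lengths are in mm, angles in rad, forces in N, time in s.
With the tool pointing down it reaches from about 275 to 825 mm from the base axis. Payload 5.2 kg.
Tool frame: the origin (TCP) lies at the very end of the fingers, on their centre line; the grasp point (between the pads) lies 19 mm behind it; z points along the fingers, y is the line along which they close (so a half turn about z gives the same grasp; the last joint's range is limited). The gripper opens to 93 mm and grips with 3 to 60 N. Pads are 15 mm wide; open, the fingers measure 128 mm over their backs; the gripper's body (75 mm by 188 mm) begins 65 mm behind the grasp point.
Start: joints at [1.076, 0.259, 1.535, -0, 1.348, -0.203], TCP at [158.2, 526.762, 218.653] pointing down, gripper open.
Joint ranges: [-3.14, 3.14], [-0.91, 2.08], [0.19, 2.58], [-1.22, 4.36], [0.22, 2.71], [-3.12, 3.12]. Speed limits (rad/s): [2.57, 2.57, 3.14, 3.14, 3.14, 3.14].

## Interface

Orientations are given as [roll, pitch, yaw] about the fixed x, y, z axes, in that order (R = Rz(yaw) Ry(pitch) Rx(roll)).
In Python, from bench import robot gives the robot as it stands. The module is installed in compiled form; this text tells all that it offers. Calls block until the motion is done:
- robot.move_ptp(position, orientation): joint-space move of the TCP to a pose.
- robot.move_linear(position, ori=None, speed=150, f_stop=None): straight line of the TCP; ori=None keeps the orientation; speed is the mean speed in mm/s. With f_stop (N) it stops when the force on the tool has changed by that much, and returns True; else False.
- robot.move_j(angles): joint-space move.
- robot.move_gripper(opening): opening from 0.0 (shut) to 1.0 (fully open); the grip force is fixed at half the most; returns when the fingers have stopped.
- robot.sleep(seconds).
- robot.inverse_kinematics(position, orientation): joint angles nearest the present ones, or None.
- robot.get_image(name): name is "side" or "top" or "wrist"; returns a dict with "img" (384x512x3 uint8, blue, green, red), "fovy" (degrees; the focal length in pixels is half the picture's height over the tangent of half this angle, whatever the lens; pixels are square), "cx", "cy" (the principal point, pixels), "k1" (the pictures are not rectified: a ray, as slopes to the right and down, at radius r is drawn at 1 + k1 r^2 times it, then the intrinsics apply), "eye" and "orientation" of the camera in the world. Camera axes: x right, y down, z forward; pixel columns grow to the right and rows downward; lengths in mm; the calibration is good to about 2 mm. A picture is of the moment at which its call begins. There is no depth.
A pose or a line that the arm cannot do raises robot.MotionError and nothing moves.
- robot.hand_in(): hands the job in; it is judged then, once.
Readings, each from a call of its own:
- robot.current_t(): time.
- robot.current_qpos(): joint angles.
- robot.current_joint_vel(): joint speeds.
- robot.current_joint_efforts(): joint torques, N m.
- robot.current_tcp_pos(): TCP position.
- robot.current_eef_rot(): TCP orientation.
- robot.current_contact_force(): force on the tool from outside, world axes, zero at the start.
- robot.current_ft_torque(): the same for the moment, N m.
- robot.current_gripper_width(): opening from 0.0 (shut) to 1.0 (fully open).
- robot.current_finger_force(): force on a finger pad.
Only numpy, scipy, OpenCV 4.12 (cv2) and the standard library are available. Lean on these libraries where they do the work, as an engineer would, in place of code of your own. Each camera call takes 0.05 s, during which the arm holds its last target. There are 200 camera calls.

## Task

Load the mixer: take the large screw-cap sample tube from its cradle and press it down into the wide pair of spring clips on the mixer's platform until it snaps home on its seats, with the plain barrel centred between the two clips, either way round. Leave the slim tube and the brown bottle where they are.

Things in the scene. Friction and masses are not known exactly. Their poses are not given: they have to be found in the camera images.
- tube: Large sample tube, 60 g: white barrel 28 mm across, blue cap 31 mm. Lies level in a grey V cradle, axis 44 mm above the bench. Origin on its axis, mid barrel; x runs along it to the cap: round bottom ends at -69, plain barrel -55 to +55, cap to +75 mm. Cradle: two V saddles 8 mm thick at about -40 and +40 mm, 40 mm high, barrel free between them; base plate 100 x 50 x 6 mm.
- wide_clip (a point): Axis centre of the large tube when home in the wide clips on the white mixer: 105 mm above bench, 30 mm above the platform. x along the clip row, z up. Two clips at x -34 and +34 mm, 12 mm long. Each has two steel spring fingers, tops 21 mm above this point, lips 10 mm above it with a 23 mm gap, pushed apart by 5 to 20 N in all; seats stop the tube. A slim clip row lies 96 mm to +y.
- slim_tube: Bystander, leave alone: like the large tube but 16 mm across and 123 mm long, in another cradle of the same shape, axis 35 mm above the bench. The two cradles may have changed places. Origin on its axis, mid barrel, x towards the cap.
- bottle: Bystander, leave alone: brown reagent bottle standing on the bench beyond the work, 56 mm across, 110 mm tall. Origin at the centre of its underside.
Mind the look-alikes: they are no part of the job. What is shaped like the tube but orange is not meant.

How it is judged:
By the outcome, as a careful person would: the job done as asked, in the order asked, and still so for the second after the job is handed in, with the robot touching nothing.
It also fails if it takes over 37 s, if anything falls off the work surface, if the arm or the gripper's body presses on something with over 40 N, if the wrist force passes 120 N, or if a joint passes its speed limit or range.

## Working session

There is one attempt and no reset: what is moved stays moved. The work goes in short steps, each a Python script; the robot and the scene stay as the last script left them, time stands still between calls to the robot, and variables do not carry over. Pictures are saved under pics/ and viewed, at most 10 in all, crops included, and the job is handed in when it is done.

```bash
mkdir -p pics; cat > h.py <<'E'
import numpy as np, cv2, pickle
from scipy.spatial.transform import Rotation as R
def rot(o):
    o=np.array(o,float)
    return o if o.shape==(3,3) else R.from_euler('xyz',o).as_matrix()
def ray(c,u,v):
    f=192/np.tan(np.radians(c['fovy'])/2)
    d=np.array([(u-c['cx'])/f,(v-c['cy'])/f]); s=d.copy()
    for _ in range(30): s=d/(1+c['k1']*(s@s))
    r=rot(c['orientation'])@np.array([s[0],s[1],1]); return np.array(c['eye'],float),r/np.linalg.norm(r)
def onz(c,u,v,z):
    e,d=ray(c,u,v); return e+d*(z-e[2])/d[2]
def tri(l):
    A=np.zeros((3,3));b=np.zeros(3)
    for c,u,v in l:
        e,d=ray(c,u,v);P=np.eye(3)-np.outer(d,d);A+=P;b+=P@e
    x=np.linalg.solve(A,b); return x,[round(float(np.linalg.norm(np.cross(x-ray(c,u,v)[0],ray(c,u,v)[1]))),1) for c,u,v in l]
def proj(c,p):
    f=192/np.tan(np.radians(c['fovy'])/2)
    q=rot(c['orientation']).T@(np.array(p,float)-np.array(c['eye'])); s=q[:2]/q[2]; s=s*(1+c['k1']*(s@s))
    return s*f+[c['cx'],c['cy']]
def snap(robot,n,tag):
    c=robot.get_image(n); pickle.dump(c,open(f'{tag}.pkl','wb')); cv2.imwrite(f'pics/{tag}.png',c['img']); return c
def load(t): return pickle.load(open(f'{t}.pkl','rb'))
E
python3 - <<'E'
from h import *
from bench import robot
for n in ['side','top','wrist']:
    c=snap(robot,n,n+'0'); print(n,{k:v for k,v in c.items() if k!='img'})
a=cv2.resize(load('top0')['img'],(800,600)); cv2.imwrite('pics/topL.png',a)
a=cv2.resize(load('side0')['img'],(800,600)); cv2.imwrite('pics/sideL.png',a)
print(robot.current_eef_rot(),robot.current_t())
E
```

```text
side {'fovy': 57.513499659774574, 'cx': 254.3994145429979, 'cy': 187.5357750704326, 'k1': 0.029080138723095693, 'eye': array([371.53175304, 720.39410657, 551.42940546]), 'orientation': array([-2.06795029,  0.02337329, -2.91262927])}
top {'fovy': 43.510597731637674, 'cx': 241.8381402447484, 'cy': 195.4249726734008, 'k1': -0.20834526913773374, 'eye': array([ 350.73316267,  -74.03704364, 1175.96757482]), 'orientation': array([-2.91150693, -0.0056967 , -1.46849712])}
wrist {'fovy': 67.43826998159723, 'cx': 258.4398789000623, 'cy': 191.74025483417927, 'k1': -0.07498722020699691, 'eye': array([ 78.47847636, 551.07555377, 384.49734128]), 'orientation': array([2.84031643e+00, 2.64066169e-03, 1.27900932e+00])}
[-3.14018910e+00 -2.54831626e-04  2.84977483e+00] 0.15
```

View pics/topL.png

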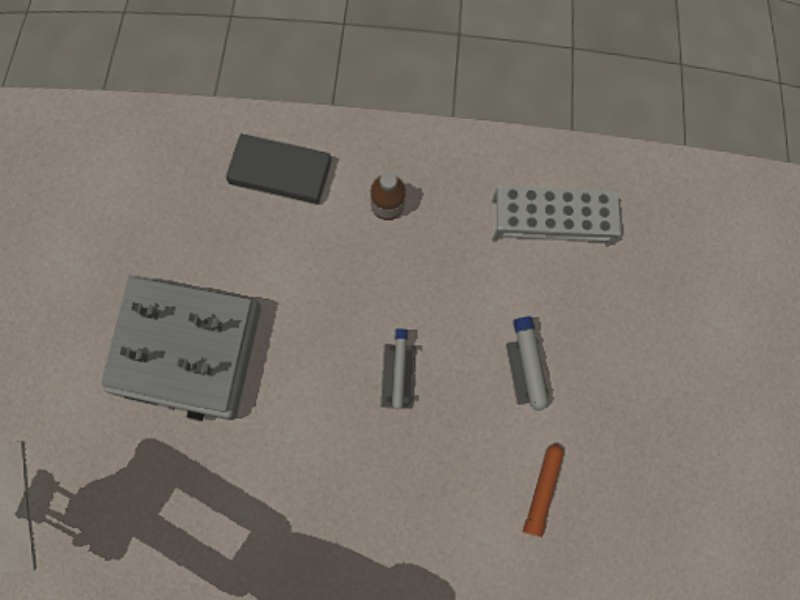

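View pics/sideL.png

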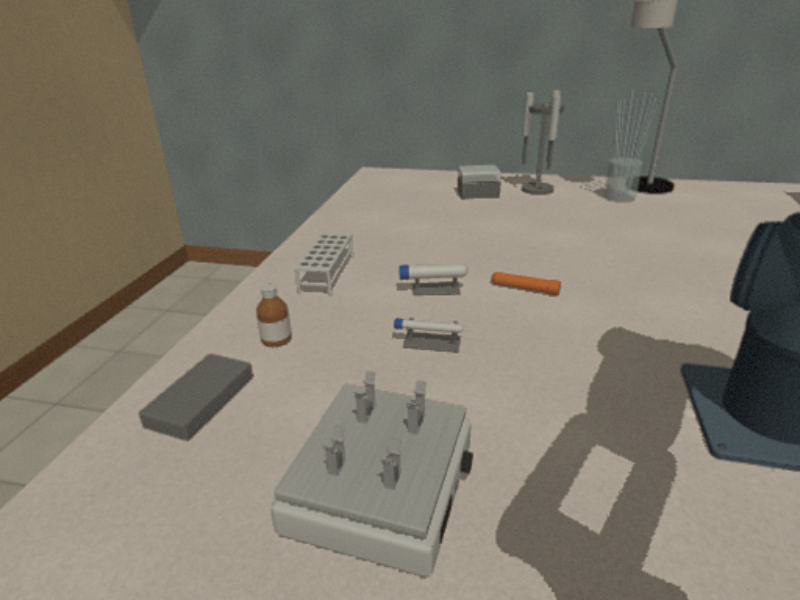

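Candidates (topL pixels): the large white tube with the blue cap at (531,362), the slim tube at (400,368), and the orange look-alike at (545,490). I choose the one at (531,362). Next I'll check it and the mixer in an enlarged crop.

```bash
python3 - <<'E'
from h import *
t=load('top0')['img']; s=load('side0')['img']
k=lambda im,x,y,w,h,z: cv2.resize(im[y:y+h,x:x+w],(w*z,h*z),interpolation=cv2.INTER_CUBIC)
# top mixer 60..170,170..270 ; top tube 315..365,195..270 
a=k(t,62,172,110,100,4); b=k(t,315,195,60,75,4); c=k(s,175,235,135,75,4)[:, :]; d=k(s,245,160,65,45,4)
out=np.zeros((600,800,3),np.uint8)
h=np.zeros((600,800,3),np.uint8)
h[0:300,0:240]=b; h[0:400-100,250:790]=c; h[310:490,0:260]=d
a=cv2.resize(a,(319,290)); h[305:595,300:619]=a
cv2.imwrite('pics/c1.png',h)
E
```

```text
(no output)
```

View pics/c1.png

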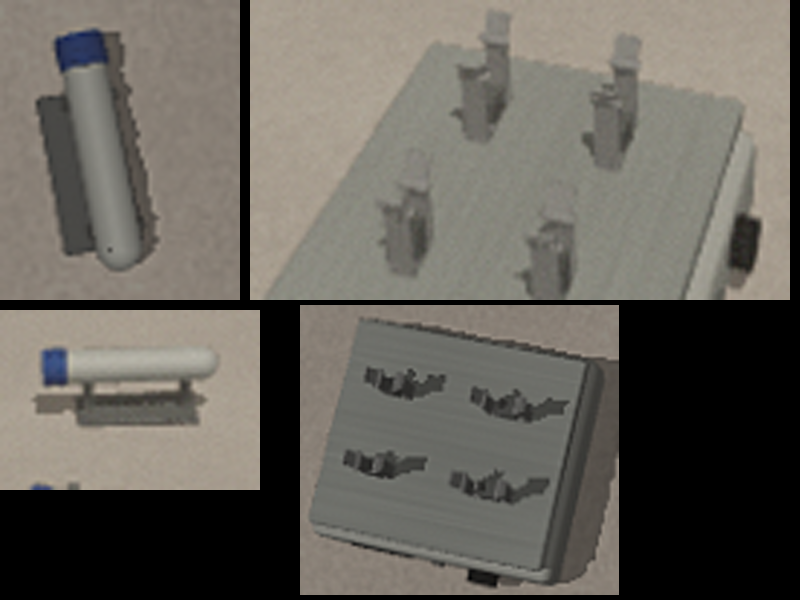

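The crop confirms it: white 28 mm barrel with a blue cap, resting in a cradle. In the mixer view the clip fingers open left to right, so the rows run up the picture. The right-hand pair spans more (98 px against 80 px), so it is the wide one. I'll compute rough positions and take close wrist views.

```bash
python3 - <<'E'
from h import *
T=load('top0');S=load('side0');W=load('wrist0')
a,ra=tri([(T,335,203.3),(S,255.5,174.2)]);b,rb=tri([(T,345.5,262),(S,299.5,173)])
print('cap',a,ra,'bot',b,rb,np.linalg.norm(a-b))
f=lambda x,y:(62+(x-300)/2.9,172+(y-305)/2.9)
for n,p in dict(rt=(515,402),rb=(495,487),lt=(402,382),lb=(382,464)).items(): print(n,onz(T,*f(*p),100))
M=rot([-3.14018910e+00,-2.54831626e-04,2.84977483e+00])
print('cam in tool',M.T@(np.array(W['eye'])-[158.2,526.762,218.653]),(M.T@rot(W['orientation'])).round(3))
E
```

```text
cap [ 616.3460777  -280.99616285   42.71350942] [2.9, 2.9] bot [ 476.17745761 -315.27332795   42.75756612] [3.0, 3.0] 144.29888442970667
rt [553.22996321 185.68378417 100.        ]
rb [483.88265096 191.55851953 100.        ]
lt [559.66831045 280.83358116 100.        ]
lb [491.76484158 286.15727594 100.        ]
cam in tool [ 8.33882107e+01  1.17517468e-01 -1.65823425e+02] [[ 0.    -0.955 -0.297]
 [ 1.     0.    -0.001]
 [ 0.001 -0.297  0.955]]
```

```bash
python3 - <<'E'
from h import *
from bench import robot
robot.move_ptp([518,150,250],[np.pi,0,-0.08]); snap(robot,'wrist','m1'); print(robot.current_t(),robot.current_qpos())
robot.move_ptp([518,225,250],[np.pi,0,-0.08]); snap(robot,'wrist','m2'); print(robot.current_t())
robot.move_ptp([543,-270,170],[np.pi,0,0.24]); snap(robot,'wrist','t1'); print(robot.current_t(),robot.current_qpos())
robot.move_ptp([543,-325,170],[np.pi,0,0.24]); snap(robot,'wrist','t2'); print(robot.current_t())
z=lambda n:cv2.resize(load(n)['img'],(400,300),interpolation=cv2.INTER_AREA)
cv2.imwrite('pics/m12.png',np.vstack([np.hstack([z('m1'),z('m2')]),np.hstack([z('t1'),z('t2')])]))
E
```

```text
2.0917 [7.62495898e-02 2.19911163e-01 1.50877397e+00 2.57938654e-04
 1.41310027e+00 1.72527678e+00]
2.5417
4.4167 [-6.43689716e-01  3.92848865e-01  1.46481270e+00  3.16262039e-04
  1.28359463e+00  6.85919102e-01]
4.8
```

View pics/m12.png

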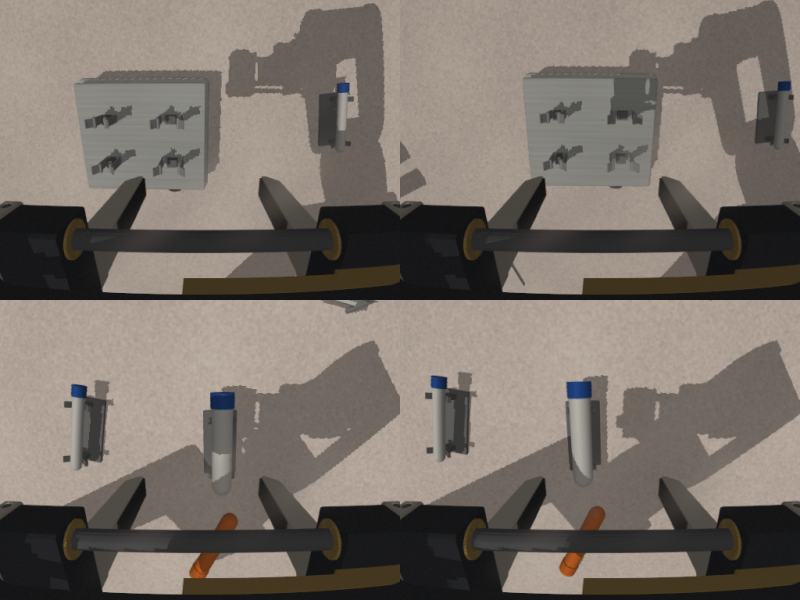

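Both the mixer (m1 upper left, wide row at about (175,138) in the view) and the tube (t1 at about (222,440)) are seen clearly. I'll enlarge both.

```bash
python3 - <<'E'
from h import *
k=lambda n,x,y,w,h,z: cv2.resize(load(n)['img'][y:y+h,x:x+w],(w*z,h*z),interpolation=cv2.INTER_CUBIC)
cv2.imwrite('pics/c2.png',np.hstack([k('m1',180,125,80,110,5),k('m2',250,125,80,110,5)]))
cv2.imwrite('pics/c3.png',np.hstack([k('t1',245,110,80,148,4),k('t2',195,95,80,148,4)]))
E
```

```text
(no output)
```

View pics/c2.png

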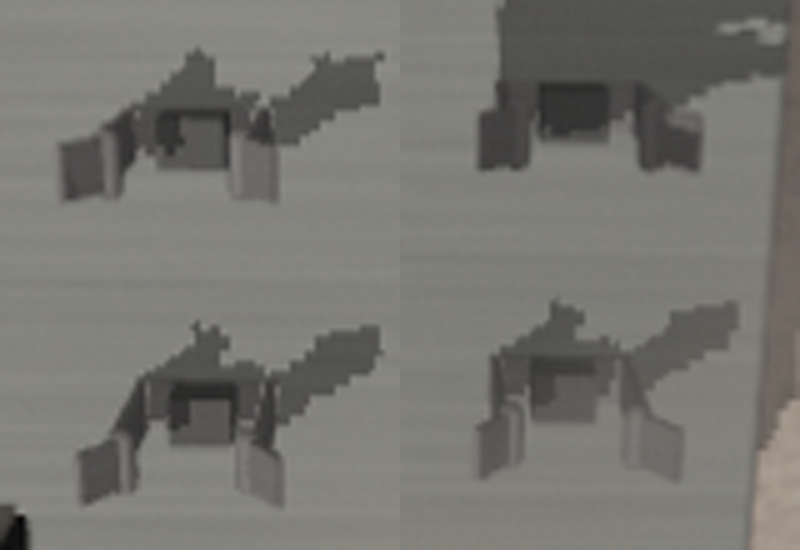

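View pics/c3.png

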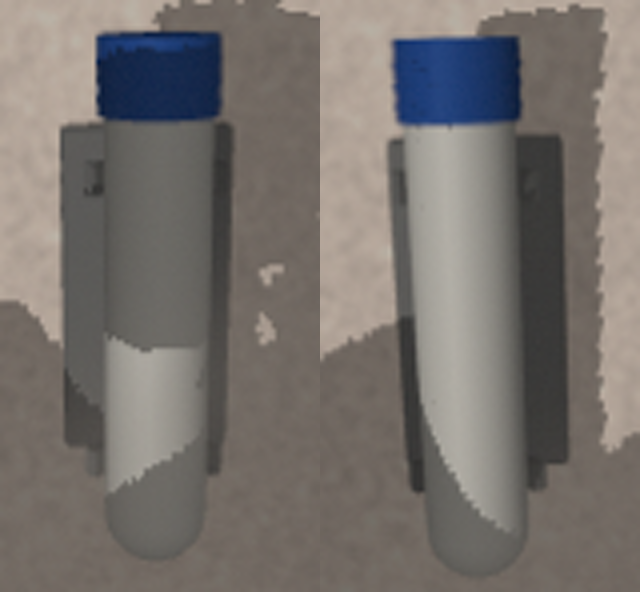

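Clip corners (c2) and tube edges (c3) read off cleanly: the tube's cap junction is at (158,121) and (462,124), its round end at (155,560) and (477,577). Triangulating.

```bash
python3 - <<'E'
from h import *
m1,m2,t1,t2=map(load,['m1','m2','t1','t2']); T=load('top0')
A=lambda x,y:(m1,180+x/5-.4,125+y/5-.4); B=lambda x,y:(m2,250+(x-400)/5-.4,125+y/5-.4)
P={}
for n,a,b in [('farL-',(63,203),(480,172)),('farR-',(278,203),(700,172)),('nearL-',(82,505),(478,480)),('nearR-',(283,507),(683,482)),
 ('farL+',(58,146),(479,108)),('nearL+',(78,458),(474,425)),('nearR+',(281,460),(684,428))]:
    P[n],r=tri([A(*a),B(*b)]); print(n,P[n].round(1),r)
    print('   z126:',onz(*A(*a),126)[:2].round(1),onz(*B(*b),126)[:2].round(1))
C=lambda x,y:(t1,245+x/4-.4,110+y/4-.4); D=lambda x,y:(t2,195+(x-320)/4-.4,95+y/4-.4)
for n,a,b in [('junc',(158.5,121),(462,124)),('low',(155.5,480),(476,497)),('end',(155,560),(477,577)),('capend',(159,34),(457,40))]:
    p,r=tri([C(*a),D(*b)]); print(n,p.round(1),r,onz(*C(*a),44)[:2].round(1),onz(*D(*b),44)[:2].round(1))
E
```

```text
farL- [544.4 217.6 125.6] [0.0, 0.0]
   z126: [544.4 217.5] [544.5 217.6]
farR- [541.4 172.9 128. ] [0.2, 0.2]
   z126: [540.8 173.1] [541.1 172.6]
nearL- [477.6 222.7 128.3] [0.1, 0.1]
   z126: [476.7 223.3] [476.5 222.7]
nearR- [474.6 178.6 130.2] [0.2, 0.2]
   z126: [472.9 179. ] [472.6 177.9]
farL+ [556.9 216.9 125.8] [0.6, 0.6]
   z126: [556.2 216.8] [557.6 216.9]
nearL+ [488.4 222.7 125.4] [0.7, 0.7]
   z126: [487.9 222.5] [489.4 222.7]
nearR+ [486.1 177.9 129.6] [0.5, 0.5]
   z126: [484.  178.3] [485.2 177.4]
junc [ 595.6 -283.1   43.7] [0.4, 0.4] [ 595.2 -283.1] [ 596.  -283.2]
low [ 500.3 -307.9   47.1] [0.2, 0.2] [ 499.2 -308.5] [ 498.7 -307.9]
end [ 479.4 -313.1   52.6] [0.0, 0.0] [ 475. -315.] [ 475.  -313.3]
capend [ 615.8 -277.6   43.7] [0.2, 0.2] [ 616.  -277.6] [ 615.6 -277.6]
```

```bash
python3 - <<'E'
from h import *
from bench import robot
o=[np.pi,0,0.253]
robot.move_ptp([542.3,-296.9,90],o)
print(robot.move_linear([542.3,-296.9,25],speed=120,f_stop=15)); print(robot.current_tcp_pos(),robot.current_contact_force())
robot.move_gripper(0.0); print(robot.current_gripper_width()*93,robot.current_finger_force(),robot.current_contact_force())
robot.move_linear([542.3,-296.9,130],speed=120)
print(robot.current_gripper_width()*93,robot.current_contact_force(),robot.current_t())
robot.move_ptp([514.7,197.5,165],[np.pi,0,-0.08])
c=snap(robot,'wrist','w3'); s=snap(robot,'side','s3'); print(robot.current_t(),robot.current_tcp_pos(),robot.current_eef_rot())
z=lambda im,x,y,w,h:cv2.resize(im[y:y+h,x:x+w],(400,int(h*400/w)),interpolation=cv2.INTER_CUBIC)
a=z(c['img'],50,0,400,384);b=z(s['img'],140,140,220,211); cv2.imwrite('pics/c4.png',np.hstack([a[:380],b[:380]]))
E
```

```text
False
[ 543.06719774 -297.75522368   26.13235872] [-0.34005514  0.10945697  0.38734889]
27.13474180208242 29.996785819530487 [ 0.34472862 -0.42808501 -0.73256308]
27.007717805261525 [-0.56223827 -0.03406698 -0.94265288] 7.9917
9.9 [515.1730713  196.63553033 164.86543824] [ 3.14141608e+00  9.53535460e-06 -8.13173001e-02]
```

View pics/c4.png

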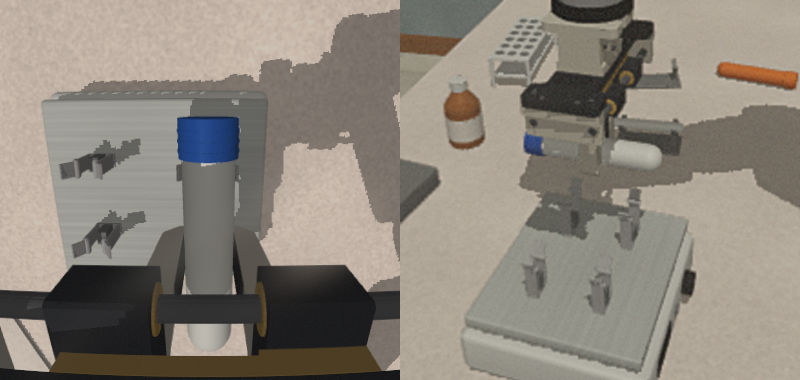

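The tube is held level in the grip over the wide row; its cap junction is at (257,162) and its end at (258,352) in the wrist picture. I'll check the offset, then press.

```bash
python3 - <<'E'
from h import *
from bench import robot
w=load('w3'); u=np.array([np.cos(-.08),np.sin(-.08)]);v=np.array([-u[1],u[0]])
for p in [(258,161.5),(258,351)]:
    q=onz(w,*p,183.9)[:2]-[514.7,197.5]; print(q@u,q@v)
p=robot.current_tcp_pos(); print(p)
E
```

```text
54.31080483074696 -0.07849206220294874
-73.85969723228425 0.08174635012951141
[515.1730713  196.63553033 164.86543824]
```

```bash
python3 - <<'E'
from h import *
from bench import robot
robot.move_linear([514.7,197.5,115],speed=120); print(robot.current_tcp_pos(),robot.current_contact_force())
for z in range(110,83,-3):
    r=robot.move_linear([514.7,197.5,z],speed=30,f_stop=45)
    print(z,r,np.round(robot.current_tcp_pos(),1),np.round(robot.current_contact_force(),1),round(robot.current_gripper_width()*93,1))
    if r: break
snap(robot,'side','s5');print(robot.current_t())
E
```

```text
[515.01905754 197.30569583 115.16900843] [ 0.01241989  0.19680041 -0.29968539]
110 False [514.8 197.5 110.3] [0.4 0.1 0.3] 27.0
107 False [514.5 197.5 106.9] [ 0.5  0.3 -1.3] 27.1
104 False [515.1 197.7 104.1] [1.  0.8 0.1] 26.9
101 False [515.6 197.7 101.7] [ 1.4 -0.   4.2] 27.2
98 False [515.9 197.7  99. ] [1.3 0.4 6.4] 27.1
95 False [516.1 197.6  96. ] [1.5 0.8 5.9] 27.4
92 False [515.9 197.6  92.6] [3.6 1.2 3.5] 27.1
89 False [514.1 197.5  88.2] [ 1.6  1.6 -1.6] 27.1
86 False [514.2 197.6  86.1] [-0.7  0.9  5. ] 27.1
12.8333
```

```bash
python3 - <<'E'
from h import *
from bench import robot
r=robot.move_linear([514.7,197.5,83],speed=20,f_stop=25); print(r,robot.current_tcp_pos(),robot.current_contact_force())
robot.move_gripper(0.6)
robot.move_linear([514.7,197.5,200],speed=120)
robot.move_ptp([514.7,165,250],[np.pi,0,-.08]); w=snap(robot,'wrist','w6')
robot.move_ptp([514.7,225,250],[np.pi,0,-.08]); w2=snap(robot,'wrist','w7'); s=snap(robot,'side','s6');print(robot.current_t())
z=lambda im,x,y,w,h:cv2.resize(im[y:y+h,x:x+w],(400,int(h*400/w)),interpolation=cv2.INTER_CUBIC)
a=z(w['img'],150,90,160,160);b=z(w2['img'],220,90,160,160); cv2.imwrite('pics/c5.png',np.hstack([a,b]))
cv2.imwrite('pics/c6.png',z(s['img'],170,200,150,150))
E
```

```text
True [514.29346322 197.61182258  86.0103246 ] [-2.08297176 -0.45305671  7.03270436]
15.6667
```

View pics/c5.png

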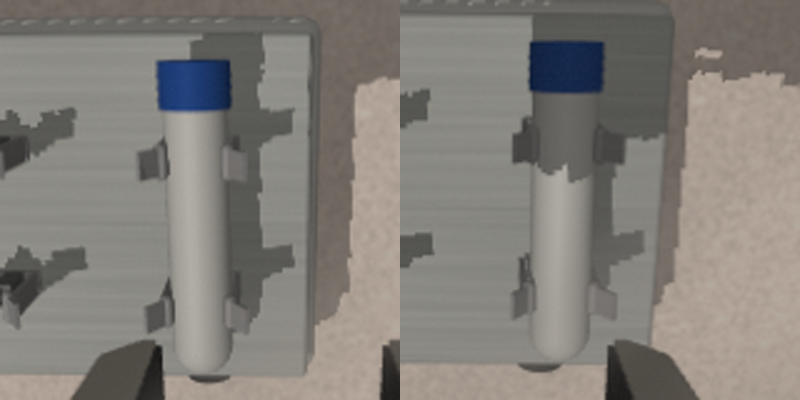

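View pics/c6.png

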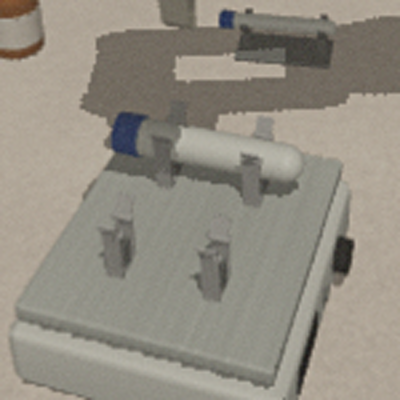

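The tube lies within both clips, with the lips over the barrel on both sides. I'll check height, level and centring numerically.

```bash
python3 - <<'E'
from h import *
a,b=load('w6'),load('w7'); u=np.array([np.cos(-.08),np.sin(-.08)]);v=np.array([-u[1],u[0]])
for n,p,q in [('junc',(195,110),(565.5,93)),('low',(202,335),(559.5,320)),('cap',(194,85),(567,67)),('end',(204,374),(559.5,361))]:
    A=(a,150+p[0]/2.5-.3,90+p[1]/2.5-.3);B=(b,220+(q[0]-400)/2.5-.3,90+q[1]/2.5-.3)
    x,r=tri([A,B]); print(n,x.round(1),r)
    for l in (A,B):
        d=onz(*l,105)[:2]-[514.7,197.5]; print('   z105 along/across',(d@u).round(1),(d@v).round(1))
E
```

```text
junc [569.3 193.3 107.2] [0.0, 0.0]
   z105 along/across 54.6 0.5
   z105 along/across 54.6 0.0
low [467.5 201.3 110. ] [0.5, 0.5]
   z105 along/across -50.1 0.5
   z105 along/across -49.0 -0.4
cap [580.  192.4 109.4] [0.1, 0.1]
   z105 along/across 65.1 0.6
   z105 along/across 65.4 -0.3
end [447.8 202.4 111.4] [0.2, 0.2]
   z105 along/across -70.5 0.2
   z105 along/across -70.0 -1.0
```

The camera puts it centred within about 1 mm, but height is uncertain by 2–3 mm. A gentle touch from above on each side, expecting contact at z = 119, will settle it and firm up the seating.

```bash
python3 - <<'E'
from h import *
from bench import robot
u=np.array([np.cos(-.08),np.sin(-.08)])
robot.move_gripper(0.0)
for s in (17,-17):
    x,y=np.array([514.7,197.5])+s*u
    robot.move_ptp([x,y,135],[np.pi,0,-.08])
    r=robot.move_linear([x,y,112],speed=20,f_stop=15)
    print(s,r,np.round(robot.current_tcp_pos(),1),np.round(robot.current_contact_force(),1))
    robot.move_linear([x,y,140],speed=80)
robot.move_ptp([480,60,260],[np.pi,0,-.08]); snap(robot,'top','t9'); print(robot.current_t())
E
```

```text
17 True [531.6 196.3 119.1] [-1.1 -0.1  5.6]
-17 True [497.8 199.  119.1] [-1.3  0.8  5.7]
20.7417
```

Both sides stop at z = 119.1, so the axis is at 105: fully home and level.

```bash
python3 -c "
from bench import robot
print(robot.current_contact_force(),robot.hand_in())"
```

```text
the job is handed in; nothing more can be done
[-1.16566563 -0.00907625 -0.21289654] None
```

The large tube is home in the wide clips, level at the 105 mm axis height and centred to about 1 mm; the slim tube and bottle were left alone, and I handed the job in at about 21 s.

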